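# Third hand at the packing jig

## Robot

A 7-joint arm with a two-finger parallel gripper is mounted at the origin on a cart in front of the work surface, level with it; the furniture and walls round the work are solid. World frame = base frame: x ahead of the robot, y to its left, z up, the work surface at z = 0. Lengths are in m, angles in rad, forces in N, time in s.
With the tool pointing down it reaches from about 0.4 to 0.85 m from the base axis. Payload 10.4 kg.
Tool frame: the origin (TCP) lies between the finger pads, 19 mm behind the fingertips; this is the grasp point; z points along the fingers, y is the line along which they close (so a half turn about z gives the same grasp; the last joint's range is limited). The gripper opens to 87 mm and grips with 3 to 60 N. Pads are 19 mm wide; open, the fingers measure 117 mm over their backs; the gripper's body (75 mm by 190 mm) begins 51 mm behind the grasp point.
Start: joints at [-1.277, 0.332, -0.065, 1.46, 0.022, 1.35, -0.088], TCP at [0.195, 0.594, 0.241] pointing down, gripper open.
Joint ranges: [-2.6, 2.6], [-0.5, 2.12], [-1.47, 1.34], [0.16, 2.42], [-1.27, 4.41], [0.06, 2.06], [-2.6, 2.6]. Speed limits (rad/s): [2.22, 2.22, 2.79, 2.79, 3.14, 3.14, 3.14].

## Interface

Orientations are given as a unit quaternion [x, y, z, w].
In Python, from bench import r gives the robot as it stands.
- The arm moves only by the tool shift_gripper, called after "Call:" by a JSON object that holds its "fn" and its "kwargs". Schema: {"type":"object","properties":{"increments":{"type":"array","items":{"type":"array","items":{"type":"array","items":{"type":"number"},"minItems":5,"maxItems":5},"minItems":1,"maxItems":12},"minItems":1,"maxItems":1},"force":{"type":"number"},"only":{"type":"string"},"quiet":{"type":"boolean"},"lines":{"type":"string"}},"required":["increments"],"additionalProperties":false}. increments is a list that holds a single list of rows (three levels of brackets), with 1 to 12 rows, each of 5 numbers: dx, dy, dz in m, then a turn about the tool's z in rad, then the finger opening in m; each row is the pose to reach, as a shift and turn from the pose commanded when the call began, along the tool's axes at that moment; what a row does not reach only later rows make up. A row lasts 1/10 s, in which the tool goes at most 0.05 m and 0.15 rad, less where a joint would pass 70% of its speed; a pose out of reach is approached as far as the arm can. The fingers move at their own pace and stop on an object; force is the grip in N (left out, the last holds). Time passes only in rows, so rows that do not move let the fingers close. The tool returns the time, the measured TCP pose, the force, the opening and the grip force at its end. only (a regular expression) keeps the lines of the reply that match it, lines (a string "A,B") keeps lines A to B, and quiet returns only ok. Input that does not fit is refused with a message, and nothing moves.
- r.read_state(): the state, without advancing time (a new reading comes with each control period).
- r.camera(name): name is "scene" or "side" or "wrist"; returns a dict with "img" (400x640x3 uint8, red, green, blue), "fx", "fy", "cx", "cy" (pixels), "pose" (4x4, takes a point from camera to world coordinates). Camera axes: x right, y down, z forward; pixel columns grow to the right and rows downward; lengths in m; the calibration is good to about 2 mm. The wrist camera is an equidistant fisheye: a pixel r from the principal point sees the ray r / f radians off the axis. A picture is of the moment at which its call begins. There is no depth.
- r.close_job(): hands the job in; it is judged then, once.
The state is a dict: "time": time; "joint_positions": joint angles; "joint_vel": joint speeds; "joint_torque": joint torques, N m; "ee_pos": TCP position; "eef_rot": TCP orientation; "ft_force": force on the tool from outside, world axes, zero at the start; "torque": the same for the moment, N m; "width": finger opening in m; "grip_force": force on a finger pad.
Only numpy, scipy, OpenCV 4.12 (cv2) and the standard library are available. Lean on these libraries where they do the work, as an engineer would, in place of code of your own. Each camera call takes 0.05 s, during which the arm holds its last target. There are 200 camera calls.

## Task

Be the third hand for a colleague who will tape the smaller, white carton shut. Lay the white carton flat on the packing jig's board, in front of the spring pad and still clear of it, lengthwise so that one short end faces the pad squarely and centrally; then push it along the board against the pad until the pad's pointer stands between the two ridges (5 to 9 N) and hold it steady there for two seconds or more, without ever driving the pad to the end of its travel. Finish while still holding the carton pressed like this: do not let go, and leave the other things where they are.

Things in the scene. Friction and masses are not known exactly. Their poses are not given: they have to be found in the camera images.
- pack_b: the smaller carton, off-white, a closed box 56 (x) x 84 (y) x 28 (z) mm, 50 to 110 g, loose, lying flat left of the jig (on a cardboard sheet) or right of it (on a bench mat), both tops at z = 3 mm. Origin at the centre of its underside, z up, y along its length. Rigid; can be gripped from above across its 56 mm width. The two short ends are alike.
- packing_jig: packing jig fixed to the desk: plywood board 240 (x) x 160 (y) x 12 (z) mm. Origin at the centre of its underside on the desk, z up, x towards the aluminium block at its far end. Board top at z = 12 mm, bare and flat from x = -120 to 20. Block: x = 66 to 114, y = -36 to 36, up to z = 46 (flange 18 high to y = +-56); pointer and ridges on it reach z = 59 mm.
- pad_face (a point): centre of the front face of the jig's spring pad, a grey upright plate 56 mm wide (y) x 28 high x 10 thick, which faces jig -x. The point moves with the pad; at rest it is at x = 20, y = 0, z = 29 mm in the jig frame; axes parallel to the jig's. The plate's lower edge is 3 mm above the board.
- pad (a joint): travel of the spring pad along jig +x in m: 0 at rest, 0.030 at its end. Spring of 500 N/m, no preload: 0.010 is 5 N, 0.018 is 9 N; it springs back when let go. A steel pointer on the pad reaches back over the block and ends in a crossbar; two pairs of dark ridges on the block mark 0.010 and 0.018: the crossbar must stand between them.
- pack_a: bystander: the larger carton, brown, 66 x 105 x 35 mm, origin at the centre of its underside, y along its length; lies on the other side of the jig from the white carton. Leave it alone.
- cup_stack_b: bystander: stack of paper cups, 92 mm across, 123 mm high, origin at the centre of its underside, at the right of the desk. Leave it alone. Behind it stands the tall black cup sealing machine, solid, covering world x over 0.58 m, y = -0.2 to -0.45 m: swing the arm to the left in front of it, with the TCP at x of 0.46 m or less.
- phone_dock: bystander: black hand terminal with keys lying on the desk at the left, 120 x 64 x 24 mm, origin at the centre of its underside. Leave it alone.
- tape_1: bystander: wide roll of brown tape, 90 mm across, 48 mm high, origin at the centre of its underside, near the back of the desk. Leave it alone.

How it is judged:
By the outcome, as a careful person would: the job done as asked, in the order asked, and still so for the second after the job is handed in, while the arm keeps its last pose, push and grip.
It also fails if it takes over 38 s, if anything falls off the work surface, if the arm or the gripper's body presses on something with over 40 N, if the wrist force passes 120 N, or if a joint passes its speed limit or range.

## Working session

There is one attempt and no reset: what is moved stays moved. The work goes in short steps, Python scripts to look and compute and a tool call to move; the robot and the scene stay as the last step left them, time stands still between calls to the robot, and variables do not carry over. Pictures are saved under pics/ and viewed, at most 10 in all, crops included, and the job is handed in when it is done.

```bash
ls; mkdir -p pics; python3 - <<'E'
from bench import r
import cv2,numpy as np
for n in("scene","side"):
    c=r.camera(n); cv2.imwrite(f"pics/{n}0.png",c["img"][...,::-1]); print(n,c["fx"],c["cx"],c["cy"],np.round(c["pose"],3).tolist())
s=r.read_state(); print({k:np.round(v,4).tolist() for k,v in s.items()})
E
```

```text
bench.py
pics
scene 370.6989985519298 318.3102643112577 201.4205514871097 [[0.539, -0.609, 0.581, -0.295], [-0.842, -0.405, 0.357, -0.495], [0.018, -0.682, -0.731, 1.134], [0.0, 0.0, 0.0, 1.0]]
side 519.79372817972 319.07281584479716 199.15727296333927 [[-0.996, -0.07, 0.064, 0.458], [-0.094, 0.793, -0.602, 1.079], [-0.008, -0.606, -0.796, 1.436], [0.0, 0.0, 0.0, 1.0]]
{'time': 0.1, 'joint_positions': [-1.2766, 0.3328, -0.0647, 1.4608, 0.0216, 1.3499, -0.0885], 'joint_vel': [-0.0016, -0.0012, -0.0005, -0.0006, 0.0006, 0.0, 0.0019], 'joint_torque': [0.0008, -62.4544, 0.024, -39.0716, -0.0616, 0.0365, 0.0], 'ee_pos': [0.1946, 0.5936, 0.2406], 'eef_rot': [0.1577, 0.9875, -0.0006, -0.0001], 'ft_force': [0.0665, -0.6934, 0.1814], 'torque': [-0.0517, 0.0324, -0.0188], 'grip_force': 0.0, 'width': 0.0868}
```

View pics/scene0.png

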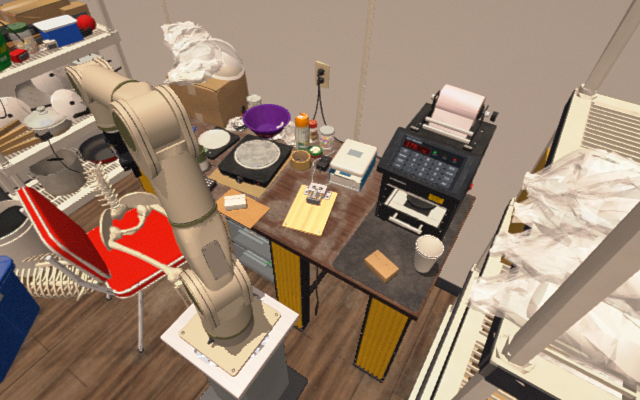

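View pics/side0.png

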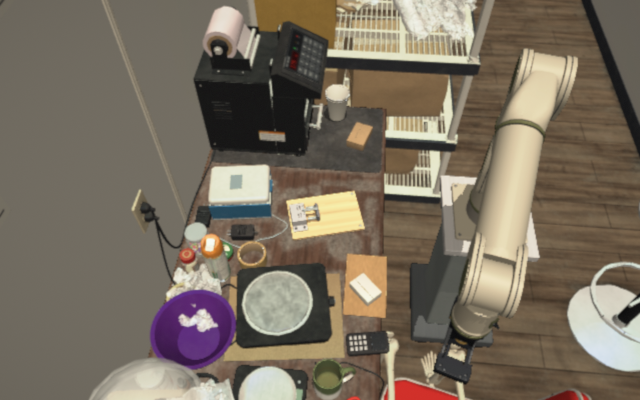

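Scene: the white carton is at about (235,202) on the cardboard left of the jig, the jig board is at (310,208), and the brown carton is at (380,264). Side view: carton at (366,288), board at (325,214) with the block at (303,214), phone at (366,344). Next is a rough fix of the carton and board from both views.

```bash
cat > h.py <<'E'
import numpy as np,cv2
from bench import r
from scipy.spatial.transform import Rotation as R
def ray(c,uv):
    u,v=uv; x=np.array([(u-c["cx"])/c["fx"],(v-c["cy"])/c["fy"],1.])
    if c.get("fish"):
        t=np.hypot(x[0],x[1]); s=np.sin(t)/max(t,1e-9); x=np.array([x[0]*s,x[1]*s,np.cos(t)])
    P=np.array(c["pose"]); return P[:3,3],P[:3,:3]@(x/np.linalg.norm(x))
def cast(c,uv,z):
    o,d=ray(c,uv); return o+d*(z-o[2])/d[2]
def tri(c1,p1,c2,p2):
    o1,a=ray(c1,p1);o2,b=ray(c2,p2)
    s=np.linalg.lstsq(np.c_[a,-b],o2-o1,rcond=None)[0]
    q1=o1+s[0]*a;q2=o2+s[1]*b
    return (q1+q2)/2,np.linalg.norm(q1-q2)
def cam(n):
    c=r.camera(n); c["fish"]=n=="wrist"; return c
def blob(c,m,win,z=None):
    """largest contour of mask in window -> contour"""
    k=np.zeros(m.shape,np.uint8);x0,y0,x1,y1=win;k[y0:y1,x0:x1]=m[y0:y1,x0:x1]
    return max(cv2.findContours(k,cv2.RETR_EXTERNAL,cv2.CHAIN_APPROX_NONE)[0],key=cv2.contourArea)
E
python3 - <<'E'
from h import *
W={"side":((340,265,395,310),(282,188,368,242)),"scene":((222,190,250,214),(280,182,342,236))}
res={}
for n in W:
    c=cam(n); h=cv2.cvtColor(c["img"],cv2.COLOR_RGB2HSV)
    wm=((h[...,1]<70)&(h[...,2]>150)).astype(np.uint8)
    ym=((h[...,1]>70)&(h[...,2]>150)&(h[...,0]>12)&(h[...,0]<32)).astype(np.uint8)
    k=blob(c,wm,W[n][0]); a=cv2.minAreaRect(k); 
    y=blob(c,ym,W[n][1]); b=cv2.minAreaRect(y)
    print(n,a,b)
    res[n]=(c,a[0])
    print("carton",cast(c,a[0],.031)); 
    P=np.array([cast(c,p,.012)[:2] for p in cv2.approxPolyDP(cv2.convexHull(y),4,True)[:,0]]); print("board corners",np.round(P,3).tolist())
    Q=np.array([cast(c,p,.031)[:2] for p in k[:,0]],np.float32); print(cv2.minAreaRect(Q))
print(tri(res["side"][0],res["side"][1],res["scene"][0],res["scene"][1]))
E
```

```text
side ((365.2986755371094, 288.228515625), (29.933935165405273, 18.027629852294922), 47.72631072998047) ((325.0623474121094, 214.4156494140625), (41.1891975402832, 73.8735580444336), 81.46923065185547)
carton [0.40033456 0.33798439 0.031     ]
board corners [[0.454, -0.05], [0.416, 0.111], [0.645, 0.167], [0.681, 0.014]]
((0.4004960060119629, 0.33726510405540466), (0.05765450745820999, 0.09096719324588776), 42.1405029296875)
scene ((234.8385009765625, 201.70773315429688), (13.271716117858887, 20.589767456054688), 82.87498474121094) ((309.2654113769531, 209.10321044921875), (40.74931716918945, 51.260257720947266), 21.250505447387695)
carton [0.39288444 0.32373245 0.031     ]
board corners [[0.681, 0.013], [0.452, -0.047], [0.408, 0.1], [0.649, 0.17]]
((0.393840491771698, 0.3237307369709015), (0.07436483353376389, 0.08034192025661469), 43.760108947753906)
(array([0.39987759, 0.3320623 , 0.0197807 ]), np.float64(9.025204882374869e-06))
```

Call:
{"fn": "shift_gripper", "kwargs": {"increments": [[[-0.04,-0.027,0,0.1,0.087],[-0.08,-0.053,0,0.2,0.087],[-0.12,-0.08,0,0.3,0.087],[-0.16,-0.107,0,0.4,0.087],[-0.2,-0.133,0,0.5,0.087],[-0.24,-0.16,0,0.52,0.087],[-0.276,-0.184,0,0.52,0.087],[-0.276,-0.184,0,0.52,0.087],[-0.276,-0.184,0,0.52,0.087],[-0.276,-0.184,0,0.52,0.087]]], "force": 20}}

```text
time: 1.2
ee_pos: [0.3988, 0.3341, 0.2411]
eef_rot: [0.406, 0.914, 0.0, -0.0]
ft_force: [-1.2, 1.0, 0.3]
width: 0.0867
grip_force: 0.0
```

```bash
python3 - <<'E'
from h import *
c=cam("wrist"); cv2.imwrite("pics/w1.png",c["img"][...,::-1]); print(c["fx"],c["cx"],c["cy"],np.round(c["pose"],3).tolist()); s=r.read_state(); print(s["joint_positions"],s["ee_pos"],s["eef_rot"])
E
```

```text
309.70691628693146 315.109139966329 199.5903208438746 [[0.741, 0.648, 0.177, 0.349], [0.672, -0.715, -0.195, 0.387], [0.0, 0.263, -0.965, 0.386], [0.0, 0.0, 0.0, 1.0]]
[-0.95718298  0.09678095  0.18399242  1.7459375  -0.01875051  1.3007202
 -0.0326463 ] [0.39862217 0.33432669 0.24111124] [ 4.05209819e-01  9.14223691e-01 -9.86889929e-06 -2.14303780e-04]
```

View pics/w1.png

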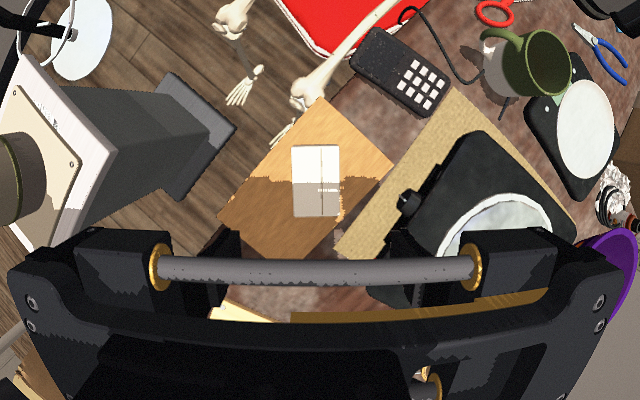

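Wrist view: the carton's top lies at about (291–340, 145–217), its long side vertical in the image (along tool x), with its lower half in shadow. I'll measure it here, then from a second place.

```bash
cat > m.py <<'E'
from h import *
import sys,pickle
def carton(c,win):
    h=cv2.cvtColor(c["img"],cv2.COLOR_RGB2HSV)
    m=((h[...,1]<80)&(h[...,2]>90)).astype(np.uint8)
    k=blob(c,cv2.morphologyEx(m,cv2.MORPH_CLOSE,np.ones((3,3))),win)
    return k
E
python3 - <<'E'
from m import *
c=cam("wrist"); k=carton(c,(255,120,375,240))
print(cv2.boundingRect(k),cv2.contourArea(k))
for z in(.021,.031,.041):
    q=cv2.minAreaRect(np.array([cast(c,p,z)[:2] for p in k[:,0]],np.float32)); print(z,q)
box=cv2.boxPoints(cv2.minAreaRect(k)); print(box)
pickle.dump((c,box),open("w1.pkl","wb"))
E
```

```text
(291, 144, 49, 73) 3308.5
0.021 ((0.4009644687175751, 0.3310512900352478), (0.057252779603004456, 0.0888594537973404), 43.24393081665039)
0.031 ((0.3995479941368103, 0.33260008692741394), (0.05568339675664902, 0.08642365038394928), 43.243919372558594)
0.041 ((0.3981315493583679, 0.3341488242149353), (0.05411400645971298, 0.08398786932229996), 43.24392318725586)
[[291. 144.]
 [339. 144.]
 [339. 216.]
 [291. 216.]]
```

Call:
{"fn": "shift_gripper", "kwargs": {"increments": [[[0,0,0.04,0,0.087],[0,0,0.08,0,0.087],[0,0,0.08,0,0.087],[0,0,0.08,0,0.087]]]}}

```text
time: 1.7
ee_pos: [0.3992, 0.3337, 0.1619]
eef_rot: [0.406, 0.914, -0.0, -0.0]
ft_force: [1.1, 0.4, -0.0]
width: 0.0868
grip_force: 0.0
```

```bash
python3 - <<'E'
from m import *
c=cam("wrist"); k=carton(c,(235,120,395,270)); box=cv2.boxPoints(cv2.minAreaRect(k))
print(cv2.boundingRect(k),cv2.contourArea(k)); print(box)
q=cv2.minAreaRect(np.array([cast(c,p,.031)[:2] for p in k[:,0]],np.float32)); print(q)
c1,b1=pickle.load(open("w1.pkl","rb"))
for p in b1:
    j=np.argmin([np.linalg.norm(cast(c,x,.031)-cast(c1,p,.031)) for x in box]); print(tri(c1,p,c,box[j]))
cv2.drawContours(c["img"],[k],-1,(255,0,0),1);cv2.imwrite("pics/w2.png",c["img"][...,::-1][100:300,200:440])
E
```

```text
(284, 151, 63, 91) 5296.0
[[284. 151.]
 [346. 151.]
 [346. 241.]
 [284. 241.]]
((0.39978739619255066, 0.3327171504497528), (0.055832214653491974, 0.08695358037948608), 43.381202697753906)
(array([0.34955965, 0.34742812, 0.04196117]), np.float64(2.1310342688010043e-05))
(array([0.38895591, 0.38323022, 0.04243591]), np.float64(8.902030250417014e-05))
(array([0.44836523, 0.3213076 , 0.03607532]), np.float64(0.0007282408909680084))
(array([0.40532764, 0.28247966, 0.03652132]), np.float64(0.0009786522187835163))
```

View pics/w2.png

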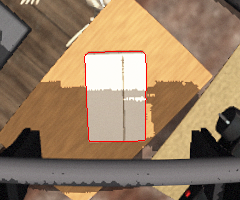

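The contour fits the carton tightly. Its size at z = 31 mm comes out as 56 × 87 mm, and the triangulated height of 36–42 mm fits 31 mm within short-baseline noise. Centre is (0.3995, 0.333) with width axis at 43.3°. Descending and gripping.

Call:
{"fn": "shift_gripper", "kwargs": {"increments": [[[-0.001,0,0.04,-0.02,0.087],[-0.001,0,0.08,-0.02,0.087],[-0.001,0,0.11,-0.02,0.087],[-0.001,0,0.136,-0.02,0.087],[-0.001,0,0.136,-0.02,0.087],[-0.001,0,0.136,-0.02,0.0],[-0.001,0,0.136,-0.02,0.0],[-0.001,0,0.136,-0.02,0.0],[-0.001,0,0.136,-0.02,0.0],[-0.001,0,0.136,-0.02,0.0],[-0.001,0,0.136,-0.02,0.0]]], "force": 30}}

```text
time: 2.85
ee_pos: [0.4006, 0.3327, 0.0259]
eef_rot: [0.397, 0.918, 0.0, 0.0]
ft_force: [-2.0, -0.9, 6.3]
width: 0.0557
grip_force: 30.0
```

Call:
{"fn": "shift_gripper", "kwargs": {"increments": [[[0,0,-0.03,0,0],[0,0,-0.07,0,0],[0,0,-0.12,0,0],[-0.02,-0.01,-0.15,0.14,0],[-0.05,-0.02,-0.17,0.28,0],[-0.08,-0.035,-0.17,0.42,0],[-0.11,-0.045,-0.17,0.56,0],[-0.14,-0.058,-0.17,0.7,0],[-0.17,-0.07,-0.17,0.84,0],[-0.2,-0.083,-0.17,0.98,0],[-0.23,-0.095,-0.17,1.12,0],[-0.25,-0.105,-0.17,1.26,0]]]}}

```text
time: 4.05
ee_pos: [0.4953, 0.0758, 0.1952]
eef_rot: [0.864, 0.504, -0.0, 0.0]
ft_force: [0.9, 0.0, -0.6]
width: 0.0555
grip_force: 30.0
```

```bash
python3 -c "
from h import *
print(r.read_state()['joint_positions'])"
```

```text
[-0.7032462   0.08398744  0.48763267  1.86800187 -0.04184356  1.19969189
 -0.71557413]
```

Call:
{"fn": "shift_gripper", "kwargs": {"increments": [[[-0.01,0.012,0,0.14,0],[-0.02,0.025,0,0.28,0],[-0.02,0.025,0,0.42,0],[-0.02,0.025,0,0.56,0],[-0.02,0.025,0,0.7,0],[-0.02,0.025,0,0.8,0],[-0.02,0.025,0,0.8,0],[-0.02,0.025,0,0.8,0],[-0.02,0.025,0,0.8,0]]]}}

```text
time: 4.95
ee_pos: [0.507, 0.0486, 0.1952]
eef_rot: [0.991, 0.133, -0.0, -0.0]
ft_force: [0.5, 1.4, -1.9]
width: 0.0559
grip_force: 30.0
```

```bash
python3 - <<'E'
from h import *
c=cam("wrist"); pickle=__import__("pickle"); pickle.dump(c,open("j1.pkl","wb")); cv2.imwrite("pics/j1.png",c["img"][...,::-1]); print(np.round(c["pose"],3).tolist())
E
```

```text
[[0.265, -0.93, -0.255, 0.576], [-0.964, -0.256, -0.069, 0.067], [-0.001, 0.265, -0.964, 0.34], [0.0, 0.0, 0.0, 1.0]]
```

View pics/j1.png

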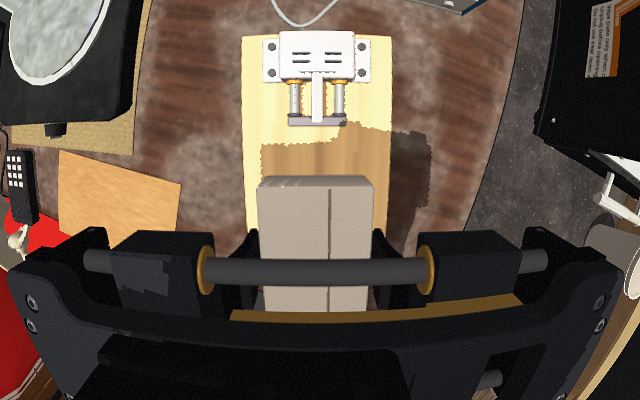

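Wrist view over the jig: board far corners at (243,36) and (391,36), side edges near columns 243–246 and 391. The block top starts at (278–355, 31), the pad plate is at (288–347, 117–125), and the held carton's front edge is at (258–373, ~178–187). Now the board edges and the carton edge.

```bash
cat > j.py <<'E'
from h import *
def edges(c,rows,lc,rc,z=.012):
    h=cv2.cvtColor(c["img"],cv2.COLOR_RGB2HSV)
    m=(h[...,0]>12)&(h[...,0]<35)&(h[...,1]>35)&(h[...,2]>140)
    out=[]
    L=[];Rr=[]
    for v in rows:
        u=np.flatnonzero(m[v,lc[0]:lc[1]]); w=np.flatnonzero(m[v,rc[0]:rc[1]])
        if len(u): L.append(cast(c,(lc[0]+u[0]-.5,v),z)[:2])
        if len(w): Rr.append(cast(c,(rc[0]+w[-1]+.5,v),z)[:2])
    return np.array(L),np.array(Rr),m
def line(P):
    l=cv2.fitLine(np.float32(P),cv2.DIST_HUBER,0,.001,.001).ravel()
    if l[0]<0:l[:2]*=-1
    return l[:2],l[2:],np.degrees(np.arctan2(l[1],l[0]))
def fit(c,rows,lc,rc,far,z=.012):
    L,Q,m=edges(c,rows,lc,rc,z)
    dl,pl,al=line(L); dr,pr,ar=line(Q); a=np.radians((al+ar)/2)
    d=np.array([np.cos(a),np.sin(a)]); n=np.array([-d[1],d[0]])
    F=[]
    for u in far[0]:
        v=np.flatnonzero(m[far[1]:far[2],u])
        if len(v):F.append(cast(c,(u,far[1]+v[0]-.5),z)[:2])
    xf=np.median(np.array(F)@d); yl=np.median(L@n); yr=np.median(Q@n)
    ctr=d*(xf-.12)+n*(yl+yr)/2
    print("ang",al,ar,"width",yl-yr,"centre",ctr, "n",len(L),len(Q),len(F))
    return ctr,d,n
E
python3 - <<'E'
from j import *
import pickle
c=pickle.load(open("j1.pkl","rb"))
ctr,d,n=fit(c,range(50,122),(225,275),(372,410),(list(range(247,260))+list(range(374,388)),20,60))
jig=lambda p:np.round([(p[:2]-ctr)@d,(p[:2]-ctr)@n,p[2]],4)
for nm,uv,z in(("blockL",(279,31),.046),("blockR",(355,31),.046),("padL",(288,124),.043),("padR",(347,124),.043)): print(nm,jig(cast(c,uv,z)))
g=cv2.cvtColor(c["img"],cv2.COLOR_RGB2GRAY); np.set_printoptions(linewidth=200)
print(g[165:200:1,300]); print(g[165:200,340]); print(g[210,250:270],g[210,365:385])
s=r.read_state(); print(jig(s["ee_pos"]),np.degrees(R.from_quat(s["eef_rot"]).as_matrix()[:2,0]@[0,1]))
E
```

```text
ang 12.56794 15.592694 width 0.16133758183566488 centre [0.54987063 0.06106391] n 72 72 27
blockL [0.11  0.036 0.046]
blockR [ 0.1118 -0.0356  0.046 ]
padL [0.0192 0.0257 0.043 ]
padR [ 0.0206 -0.0304  0.043 ]
[164 165 164 165 163 158 162 170 167 157 128 103 107 111 119 129 126 118 125 132 129 157 176 177 176 176 174 175 173 173 172 176 175 178 174]
[173 174 172 175 172 173 172 173 175 150 124 103 108 110 113 118 118 121 127 127 134 154 177 179 173 176 174 171 173 172 175 176 173 173 169]
[239 240 239 240 240 241 246 178 158 174 170 175 175 171 175 173 174 173 175 173] [175 176 174 176 175 175 172 166 141 171 172 167 169 164 167 171 166 170 170 172]
[-0.0446 -0.0016  0.1952] 15.10351445467096
```

```bash
python3 - <<'E'
from j import *
import j,pickle
c=pickle.load(open("j1.pkl","rb"))
g=cv2.GaussianBlur(cv2.cvtColor(c["img"],cv2.COLOR_RGB2GRAY),(3,3),0).astype(float)
def cross(v,u0,u1,t=160,vert=False):
    p=g[u0:u1,v] if vert else g[v,u0:u1]; s=np.flatnonzero((p[:-1]-t)*(p[1:]-t)<0)
    return None if len(s)==0 else u0+s[0]+(t-p[s[0]])/(p[s[0]+1]-p[s[0]])
def pts(rng,u0,u1,z,t=160,vert=False):
    P=[];U=[]
    for v in rng:
        u=cross(v,u0,u1,t,vert)
        if u: U.append((v,u)); P.append(cast(c,(v,u) if vert else (u,v),z)[:2])
    return np.array(P),U
for nm,a in dict(left=(range(45,225,3),230,262,.012),right=(range(45,120,3),380,402,.012)).items():
    P,U=pts(*a); print(nm,line(P),U[::8])
for nm,a in dict(farL=(range(247,260),25,50,.012,160,True),farR=(range(374,388),25,50,.012,160,True)).items():
    P,U=pts(*a); print(nm,P.mean(0),U[::8])
# held carton top front edge: z = TCP+.005; and side edges
z=.1952+.005
P,U=pts(range(268,366,3),181,192,z,140,True); l=line(P); print("front",l,l[2]%180-90,U[::8], P.mean(0))
cv2.imwrite("pics/j1z.png",cv2.resize(c["img"][20:200,230:410,::-1],None,fx=3.3,fy=3.3,interpolation=cv2.INTER_CUBIC))
E
```

```text
left (array([0.9639448 , 0.26610228], dtype=float32), array([0.558952  , 0.14487767], dtype=float32), np.float32(15.43246)) [(45, np.float64(240.65384615384616)), (69, np.float64(240.93023255813952)), (93, np.float64(240.5)), (117, np.float64(241.10204081632654)), (141, np.float64(241.85416666666666)), (165, np.float64(242.46153846153845)), (189, np.float64(244.05555555555554)), (213, np.float64(245.63793103448276))]
right (array([0.9655955 , 0.26004878], dtype=float32), array([0.63808554, 0.0007498 ], dtype=float32), np.float32(15.072956)) [(45, np.float64(391.6)), (69, np.float64(391.5833333333333)), (93, np.float64(391.5)), (117, np.float64(390.921875))]
farL [0.64643784 0.15541352] [(247, np.float64(35.16326530612245)), (255, np.float64(34.333333333333336))]
farR [0.6816187  0.02483313] [(374, np.float64(34.89855072463768)), (382, np.float64(35.50684931506849))]
front (array([ 0.26591083, -0.9639976 ], dtype=float32), array([0.5456873 , 0.05842439], dtype=float32), np.float32(-74.57891)) 15.421089 [(268, np.float64(185.23076923076923)), (295, np.float64(183.125)), (319, np.float64(185.21052631578948)), (343, np.float64(185.1578947368421))] [0.54579989 0.05833844]
```

View pics/j1z.png

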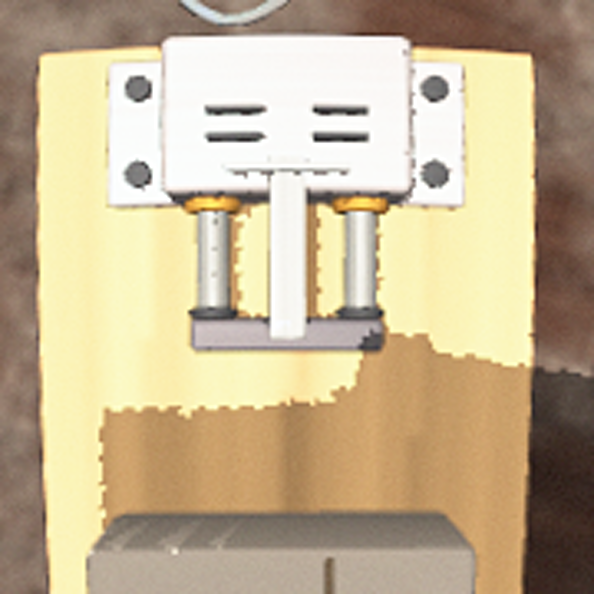

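Jig yaw is 15.25° (board width measures 0.160 m), centre (0.548, 0.059). The carton is square to it within 0.2°, its front end about 20 mm short of the pad and about 1.3 mm off to the left. Lowering it with that correction, then releasing briefly to settle it flat.

Call:
{"fn": "shift_gripper", "kwargs": {"increments": [[[0,0.0013,0.04,0,0],[0,0.0013,0.08,0,0],[0,0.0013,0.12,0,0],[0,0.0013,0.145,0,0],[0,0.0013,0.153,0,0],[0,0.0013,0.157,0,0],[0,0.0013,0.1595,0,0],[0,0.0013,0.1595,0,0],[0,0.0013,0.1595,0,0]]]}}

```text
time: 5.9
ee_pos: [0.5082, 0.0476, 0.0368]
eef_rot: [0.991, 0.132, 0.001, -0.0]
ft_force: [0.9, -0.2, -1.7]
width: 0.0558
grip_force: 30.0
```

Call:
{"fn": "shift_gripper", "kwargs": {"increments": [[[0,0,0.001,0,0],[0,0,0.001,0,0],[0,0,0.001,0,0]]]}}

```text
time: 6.2
ee_pos: [0.5075, 0.0475, 0.035]
eef_rot: [0.991, 0.132, 0.0, -0.0]
ft_force: [-0.9, 1.1, 1.1]
width: 0.0561
grip_force: 30.0
```

Call:
{"fn": "shift_gripper", "kwargs": {"increments": [[[0,0,0,0,0.066],[0,0,0,0,0.066],[0,0,0,0,0.066],[0,0,0,0,0.066]]]}}

```text
time: 6.6
ee_pos: [0.5074, 0.0474, 0.0347]
eef_rot: [0.991, 0.132, 0.0, -0.0]
ft_force: [-0.5, 0.6, 0.5]
width: 0.0657
grip_force: 0.0
```

```bash
python3 - <<'E'
from h import *
c=cam("wrist"); cv2.imwrite("pics/p1.png",c["img"][...,::-1])
E
```

```text
(no output)
```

View pics/p1.png

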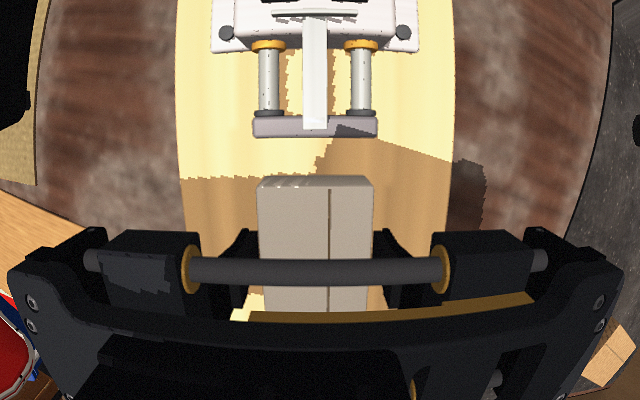

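The carton lies flat and square in front of the pad: carton columns 258–373 (mid 315.5), pad columns 252–378 (mid 315). The gap runs from pad edge row 137 to carton row ~178–186. Measuring the gap, then regripping.

```bash
cat > gap.py <<'E'
from h import *
c=cam("wrist"); d=np.array([.9648,.2630]); n=np.array([-.263,.9648]); C=np.array([.54812,.05908])
f=lambda u,v,z:np.round([(cast(c,(u,v),z)[:2]-C)@k for k in(d,n)],4)
if __name__=="__main__":
    print("padL/R",f(252,137,.043),f(378,137,.043),"carton",f(258,186,.04),f(373,186,.04),f(315,177,.012))
E
python3 gap.py
```

```text
padL/R [0.0204 0.0274] [ 0.0204 -0.0285] carton [-0.0027  0.0261] [-0.0027 -0.0276] [-0.0041 -0.0005]
```

Call:
{"fn": "shift_gripper", "kwargs": {"increments": [[[0,0,0,0,0],[0,0,0,0,0],[0,0,0,0,0],[0,0,0,0,0],[0,0,0,0,0]]], "force": 50}}

```text
time: 7.2
ee_pos: [0.5074, 0.0474, 0.0347]
eef_rot: [0.991, 0.132, 0.0, -0.0]
ft_force: [0.8, 0.1, -0.2]
width: 0.0556
grip_force: 50.0
```

```bash
python3 -c "
from gap import *
s=r.read_state();p=s['ee_pos'][:2]-C;print(p@d,p@n,s['ft_force']@np.r_[d,0])"
```

```text
-0.04235076486884214 -0.000582021372083611 -0.3207330349259019
```

Call:
{"fn": "shift_gripper", "kwargs": {"increments": [[[0.004,0,0,0,0],[0.008,0,0,0,0],[0.012,0,0,0,0],[0.015,0,0,0,0],[0.018,0,0,0,0],[0.021,0,0,0,0],[0.023,0,0,0,0],[0.025,0,0,0,0],[0.027,0,0,0,0],[0.029,0,0,0,0],[0.029,0,0,0,0],[0.029,0,0,0,0]]]}}

```text
time: 8.45
ee_pos: [0.5348, 0.0548, 0.0347]
eef_rot: [0.991, 0.132, -0.001, -0.0]
ft_force: [-5.5, -1.7, 7.3]
width: 0.0557
grip_force: 50.0
```

```bash
python3 -c "
from gap import *
F=[]
for i in range(5):
  cam('wrist');s=r.read_state();F.append(s['ft_force']@np.r_[d,0])
p=s['ee_pos'][:2]-C;print(p@d,p@n,np.round(F,1))"
```

```text
-0.013892247992904522 -0.0006107235003380119 [-5.5 -4.8 -5.4 -6.1 -5.1]
```

Call:
{"fn": "shift_gripper", "kwargs": {"increments": [[[0.002,0,0,0,0],[0.004,0,0,0,0],[0.006,0,0,0,0],[0.006,0,0,0,0],[0.006,0,0,0,0],[0.006,0,0,0,0]]]}}

```text
time: 9.35
ee_pos: [0.5399, 0.0562, 0.0347]
eef_rot: [0.991, 0.132, -0.002, -0.0]
ft_force: [-10.3, -1.2, 11.2]
width: 0.0557
grip_force: 50.0
```

```bash
python3 -c "
from gap import *
F=[]
for i in range(5):
  cam('wrist');s=r.read_state();F.append(s['ft_force'])
F=np.array(F);p=s['ee_pos'][:2]-C;print(p@d,p@n,s['ee_pos'],np.round(F.mean(0),1),F.mean(0)[:2]@d)
c=cam('wrist');i=c['img'][...,::-1];i=i.copy();cv2.imwrite('pics/h1.png',cv2.resize(i[0:200,200:430],None,fx=3,fy=3,interpolation=cv2.INTER_CUBIC))"
```

```text
-0.008696342092299098 -0.0005869071462790622 [0.53988419 0.05622664 0.03472175] [-9.9 -1.1 11.3] -9.878332421028492
```

View pics/h1.png

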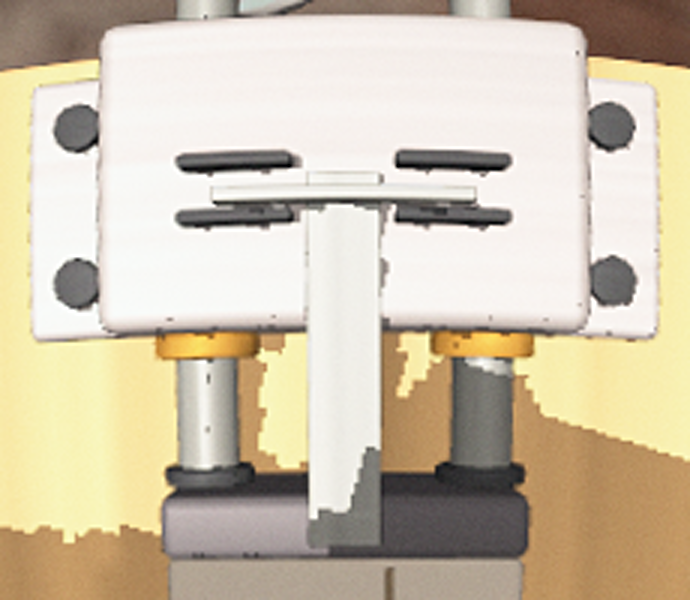

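The crossbar (row ~195 in the 3× crop) stands between the ridge pairs at rows 160 and 216. The carton is flush and centred on the pad. Allowing for parallax, travel is about 11–13 mm, so I nudge 1 mm toward mid-band and hold.

Call:
{"fn": "shift_gripper", "kwargs": {"increments": [[[0.0005,0,0,0,0],[0.001,0,0,0,0],[0.001,0,0,0,0],[0.001,0,0,0,0],[0.001,0,0,0,0],[0.001,0,0,0,0],[0.001,0,0,0,0],[0.001,0,0,0,0],[0.001,0,0,0,0],[0.001,0,0,0,0],[0.001,0,0,0,0],[0.001,0,0,0,0]]]}}

```text
time: 10.9
ee_pos: [0.5404, 0.0563, 0.0347]
eef_rot: [0.991, 0.132, -0.002, -0.0]
ft_force: [-12.5, -2.3, 14.2]
width: 0.056
grip_force: 50.0
```

```bash
python3 - <<'E'
import gap
from gap import *
c=gap.c
g=cv2.GaussianBlur(cv2.cvtColor(c["img"],cv2.COLOR_RGB2GRAY),(3,3),0)
s=r.read_state();p=s['ee_pos'][:2]-C;print(p@d,s['ft_force'])
print(g[178:198,270],g[178:198,350],g[45:80,290])
for v in(184,185,186,187,188): print(v,f(315,v,.043))
cv2.imwrite('pics/h2.png',cv2.resize(c['img'][0:200,200:430,::-1],None,fx=3,fy=3,interpolation=cv2.INTER_CUBIC))
E
```

```text
-0.008206901926439546 [-12.24431961  -2.07387997  13.47105488]
[169 167 164 162 159 151 131 117 129 154 166 167 166 166 166 165 165 166
 166 165] [ 79  78  78  78  78  74  66  78 119 157 168 167 166 166 166 166 165 166
 166 167] [244 243 243 244 243 221 164 115 108  99  63  49 100 181 233 245 240 236
 241 244 216 143 105 152 193 164 119 107  96  75  99 172 229 246 247]
184 [ 0.0331 -0.0006]
185 [ 0.0326 -0.0006]
186 [ 0.0321 -0.0006]
187 [ 0.0317 -0.0006]
188 [ 0.0312 -0.0006]
```

View pics/h2.png

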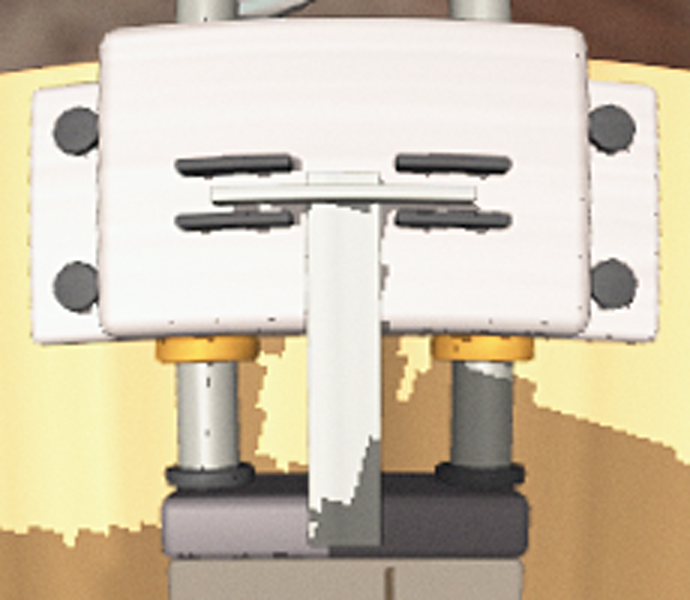

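Travel reads about 12–13 mm from both the pad edge (row ~185, x ≈ 32.6 mm) and the crossbar. One more small step for margin, then the two-second hold.

Call:
{"fn": "shift_gripper", "kwargs": {"increments": [[[0.0007,0,0,0,0],[0.0015,0,0,0,0],[0.0015,0,0,0,0],[0.0015,0,0,0,0],[0.0015,0,0,0,0],[0.0015,0,0,0,0],[0.0015,0,0,0,0],[0.0015,0,0,0,0],[0.0015,0,0,0,0],[0.0015,0,0,0,0],[0.0015,0,0,0,0],[0.0015,0,0,0,0]]]}}

```text
time: 12.15
ee_pos: [0.5417, 0.0567, 0.0347]
eef_rot: [0.991, 0.132, -0.002, -0.0]
ft_force: [-13.3, -2.1, 15.1]
width: 0.0555
grip_force: 50.0
```

Call:
{"fn": "shift_gripper", "kwargs": {"increments": [[[0,0,0,0,0],[0,0,0,0,0],[0,0,0,0,0],[0,0,0,0,0],[0,0,0,0,0],[0,0,0,0,0],[0,0,0,0,0],[0,0,0,0,0],[0,0,0,0,0],[0,0,0,0,0],[0,0,0,0,0],[0,0,0,0,0]]]}}

```text
time: 13.35
ee_pos: [0.5417, 0.0567, 0.0347]
eef_rot: [0.991, 0.132, -0.002, -0.0]
ft_force: [-13.0, -2.9, 14.6]
width: 0.0555
grip_force: 50.0
```

Call:
{"fn": "shift_gripper", "kwargs": {"increments": [[[0,0,0,0,0],[0,0,0,0,0],[0,0,0,0,0],[0,0,0,0,0],[0,0,0,0,0],[0,0,0,0,0],[0,0,0,0,0],[0,0,0,0,0],[0,0,0,0,0],[0,0,0,0,0],[0,0,0,0,0],[0,0,0,0,0]]]}}

```text
time: 14.55
ee_pos: [0.5417, 0.0567, 0.0347]
eef_rot: [0.991, 0.132, -0.002, -0.0]
ft_force: [-13.9, -1.1, 15.0]
width: 0.0557
grip_force: 50.0
```

```bash
python3 - <<'E'
import gap
from gap import *
c=gap.c
s=r.read_state();p=s['ee_pos'][:2]-C;print(p@d)
cv2.imwrite('pics/h3.png',cv2.resize(c['img'][0:200,200:430,::-1],None,fx=3,fy=3,interpolation=cv2.INTER_CUBIC))
E
```

```text
-0.00679853221430301
```

View pics/h3.png

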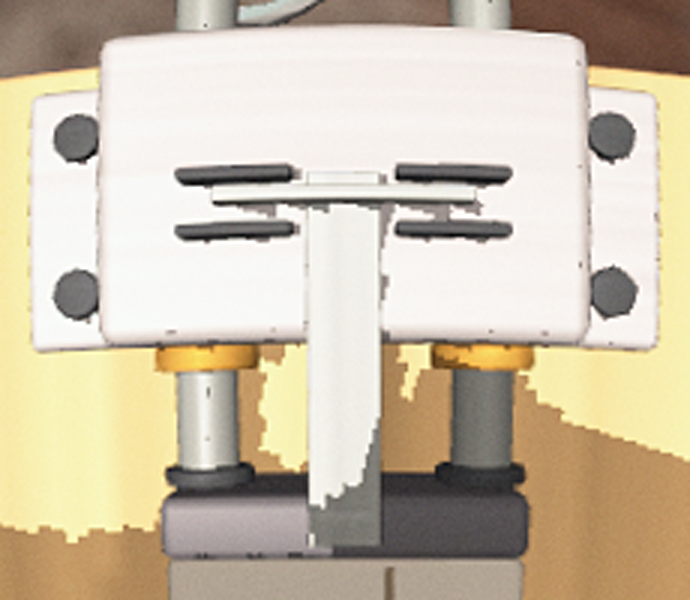

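The crossbar (row ~194) stands clear between the ridges (rows 174 and 230), unmoved for over 2 s, with force and pose steady. Handing in.

```bash
python3 -c "
from bench import r
print(r.close_job())"
```

```text
the job is handed in; nothing more can be done
None
```

The white carton lies flat and square on the board, pressed against the pad with the pointer between the ridges (about 14 mm of travel, roughly 7 N); it was held steady for over 2 s, and the job was handed in still holding.

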